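Free the sagging bolt of the loan cage and hold its gate ajar

TASK

Open the little barred loan cage for a colleague: the bolt on top of its gate sags and its notch has dropped over the bent-up lip of the keeper, so lift the bolt by its knob over the lip while you pull it back out of the keeper, without forcing it. Then draw the spring-closed gate open by about 10 cm at its free edge and finish still holding it there, steady, because it shuts by itself. Leave everything else on the counter and in the cage where it is, the jar in front of the gate too.

Things in the scene. Friction and masses are not known exactly. Their poses are not given: they have to be found in the camera images.
- cage: the low loan cage of dark square tube and steel bars, fixed to the counter, 344 mm wide (its y), 224 mm deep (its x), 150 mm high, with a barred roof. Origin: centre of its underside on the counter. Its -x axis points out of the gate towards the robot, +y to the hinge side, z up
- keeper: the steel keeper on top of the cage's front post at the -y side (the free side of the gate), fixed: a base plate on the post top with a lip bent up at the mouth that faces the gate (lip 20 mm wide, 4 mm thick, top 13 mm above the post top) and, behind the lip, a staple (31 mm wide, 50 mm high) through which the bolt's nose passes. Origin: centre of the post top, 150 mm above the counter, axes as the cage's
- keeper_lip (a point): middle of the top edge of the keeper's bent-up lip, 163 mm above the counter
- gate: the barred gate across the cage's front, 288 mm wide, 22 mm thick, top at 150 mm and bottom at 12 mm above the counter. Origin: on the vertical hinge line, at counter height. When shut its axes are the cage's; the leaf runs from the hinge along its -y
- gate_hinge (a point): point on the gate's hinge line, 150 mm above the counter, at the cage's +y end of the front
- gate_edge (a point): top of the gate's free edge, 288 mm from the hinge line, 150 mm above the counter
- gate_swing (a joint): opening angle of the gate in rad: 0 shut; it grows as the free edge swings out of the cage front (cage -x; seen from above the leaf turns clockwise about the hinge). Hinge springs pull it shut (0.28 N m when shut, 0.4 N m at 0.35 rad). 0.35 rad is 100 mm at the free edge
- bolt: the round steel bolt, 16 mm thick and 196 mm long, 0.2 kg, lying along the top of the gate in two stretched straps; it stays on the gate and moves with it. Origin: on its axis at its tail pivot, near the rear strap, 172 mm above the counter. Its nose points along its own -y, 0.06 rad downwards while it sags. On the underside, 146 to 160 mm from the origin, it has a deep notch in which the keeper's lip stands; the last 16 mm, the nose, is full thickness
- nose (a point): centre of the end face of the bolt's nose, 176 mm from the bolt's origin
- knob (a point): middle of the bolt's knob: an upright steel cylinder 18 mm across and 24 mm high on a 10 mm stem, standing 85 mm from the bolt's origin towards the nose; its middle is 38 mm above the bolt's axis, about 205 mm above the counter. Nothing stands beside it at that height; it is free to be pinched from above from any side
- bolt_slide (a joint): how far the bolt is drawn back, in m: near 0 when shot into the keeper, 0.042 fully back (towards the hinge, cage +y); about 1.5 N of friction. The nose is out of the staple at about 0.018 and past the lip at 0.028. Unless lifted it catches on the lip after 3 to 8 mm
- bolt_lift (a joint): how far the bolt is tipped nose-up, in rad: 0 sagging (where its weight returns it), 0.125 stop. The nose clears the lip above about 0.06, that is with the knob raised by 5 mm or more; the stop comes at a knob rise of 10.6 mm. Raising the knob also carries it up to 5 mm towards the hinge. The nose must stay lifted until the bolt is about 28 mm back
- jar: blue glass jar with a cork lid, 70 mm across, 108 mm high, standing in front of the gate where the gate would hit it if swung beyond about 0.6 rad. Origin: centre of its underside
- stapler: grey plastic stapler, 135 x 34 x 55 mm, origin at the middle of its underside, lying beside the cage
- otoscope_tip_a: stainless cone-shaped otoscope tip, 22 mm across, 34 mm high, standing on its wide end in front of the cage. Origin: centre of its underside
- otoscope_tip_b: a second otoscope tip like the first
- chestpiece: teal stethoscope chestpiece, 46 mm across, 32 mm high, lying in the cage. Origin: centre of its underside
- penlight: aluminium penlight, 125 mm long, 14 mm thick, lying beside the cage. Origin: its middle, on the counter
- reflex_hammer: reflex hammer lying in front of the cage on its hinge side, 190 mm long, head 52 mm wide. Origin: near its middle, on the counter

How it is judged:
By the outcome, as a careful person would: the job done as asked, in the order asked, and still so for the second after the job is handed in, while the arm keeps its last pose, push and grip.
It also fails if it takes over 32 s, if anything falls off the work surface, if the arm or the gripper's body presses on something with over 40 N, if the wrist force passes 120 N, or if a joint passes its speed limit or range.

ROBOT

A 6-joint arm with a two-finger parallel gripper is mounted at the origin on the work surface. World frame = base frame: x ahead of the robot, y to its left, z up, the work surface at z = 0. Lengths are in m, angles in rad, forces in N, time in s.
With the tool pointing down it reaches from about 0.35 to 0.975 m from the base axis. Payload 4.9 kg.
Tool frame: the origin (TCP) lies at the very end of the fingers, on their centre line; the grasp point (between the pads) lies 19 mm behind it (manip.grip_depth is the distance from the TCP to the grasp point, in m); z points along the fingers, x is the direction in which the jaws open and shut, and the axes are right-handed (so a half turn about z gives the same grasp; the last joint's range is limited). The gripper opens to 85 mm and grips with 20 to 120 N. Pads are 22 mm wide; open, the fingers measure 114 mm over their backs; the gripper's body (76 mm by 85 mm) begins 54 mm behind the grasp point. The pads swing forward as they close: fully open they stand 13 mm farther back than shut.
Start: joints at [1.103, 0.053, 1.613, -0, 1.476, -0.119], TCP at [0.214, 0.587, 0.231] pointing down, gripper open.
Joint ranges: [-3.01, 3.01], [-1.01, 2.22], [0.06, 2.58], [-1.02, 4.17], [0.09, 2.62], [-3.14, 3.14]. Speed limits (rad/s): [2.57, 2.57, 3.14, 3.14, 3.14, 3.14].

INTERFACE

Orientations are given as a unit quaternion [w, x, y, z].
In Python, from plant import manip gives the robot as it stands. The module is installed in compiled form; this text tells all that it offers.
- The arm moves only by the shell command python3 -m crank 'ROWS' [OPENING]. ROWS is JSON, a list of rows, each a list of 4 numbers: the shift along the tool's x, y, z in cm, then the turn about the tool's z in units of 6 degrees (1.0 is 6 degrees). A call has 1 to 10 rows; each row shifts and turns the commanded pose from where the row before left it, along the tool's axes as they then stand; what a row does not reach is not made up. A row lasts 1/12 s, in which the tool goes at most 41.7 mm and 7.16 degrees, less where a joint would pass 70% of its speed; a pose out of reach is approached as far as the arm can. A call with a gripper value outside its range is refused whole. OPENING is the opening, from 0 (shut) to 1 (fully open), set as the call begins (- or left out, the last holds). The fingers move at their own pace and stop on an object; the grip force is fixed at half the most. Time passes only in rows, so rows that do not move let the fingers close. It gives the time, the measured TCP pose, the force and the opening at its end, in the units of the state.
- manip.state(): the state, without advancing time (a new reading comes with each control period).
- manip.grab_frame(name): name is "scene" or "top" or "wrist"; returns a dict with "img" (420x560x3 uint8, red, green, blue), "intrinsics" (3x3 intrinsics, pixels), "D" ([k1, k2, p1, p2, k3] as OpenCV has them; the pictures are not rectified), "position" and "orientation" of the camera in the world. Camera axes: x right, y up, looking along -z (the intrinsics and any distortion apply to the point x, -y, -z); pixel columns grow to the right and rows downward; lengths in m; the calibration is good to about 2 mm. A picture is of the moment at which its call begins. There is no depth.
- manip.job_done(): hands the job in, once; it reports no verdict.
The state is a dict: "time": time; "joint_pos": joint angles; "joint_vel": joint speeds; "joint_efforts": joint torques, N m; "tool_pos": TCP position; "tool_rot": TCP orientation; "contact_force": force on the tool from outside, world axes, zero at the start; "ft_torque": the same for the moment, N m; "gripper_width": opening from 0.0 (shut) to 1.0 (fully open).
Only numpy, scipy, OpenCV 4.12 (cv2) and the standard library are available. Lean on these libraries where they do the work, as an engineer would, in place of code of your own. Each camera call takes 0.05 s, during which the arm holds its last target.

## Working session

There is one attempt and no reset: what is moved stays moved. The work goes in short steps, Python scripts to look and compute and a shell command to move; the robot and the scene stay as the last step left them, time stands still between calls to the robot, and variables do not carry over. Pictures are saved under pics/ and viewed, and the job is handed in when it is done.

```bash
mkdir -p pics; ls
python3 - <<'E'
from plant import manip
import cv2
print(manip.state(), manip.grip_depth)
for n in ("scene","top","wrist"):
    f=manip.grab_frame(n)
    cv2.imwrite(f"pics/{n}0.png",f["img"][:,:,::-1])
    print(n,f["intrinsics"],f["D"],f["position"],f["orientation"])
E
```

```text
pics
{'time': 0.0, 'joint_pos': array([ 1.10301636e+00,  5.33598077e-02,  1.61429947e+00,  1.53762486e-05,
        1.47599950e+00, -1.19001887e-01]), 'joint_vel': array([-0.00020061, -0.00029027, -0.00016784,  0.00071427,  0.00016211,
       -0.00193734]), 'joint_efforts': array([-2.81617518e-03, -3.93665314e+01, -3.70185649e+01, -3.00660722e-04,
        6.75925883e-03, -4.73925486e-07]), 'tool_pos': array([0.21330651, 0.58680895, 0.23005792]), 'tool_rot': array([ 4.81270038e-04,  8.19069492e-01,  5.73693385e-01, -9.14143510e-04]), 'contact_force': array([-0.03092516, -0.41327861, -0.81961192]), 'ft_torque': array([ 0.01101827, -0.02982769,  0.00491995]), 'gripper_width': 1.0007072605032252} 0.0187
scene [[380.99950035   0.         282.1096685 ]
 [  0.         380.99950035 209.33033854]
 [  0.           0.           1.        ]] [-0.09842956  0.          0.          0.          0.        ] [ 0.26000342 -0.43375365  0.68375562] [ 0.87994877  0.37406589 -0.10527018 -0.27328203]
top [[481.31173172   0.         283.5013151 ]
 [  0.         481.31173172 207.69953862]
 [  0.           0.           1.        ]] [-0.0482489  0.         0.         0.         0.       ] [0.41346666 0.00749493 1.25308043] [-0.6945496  -0.0539371   0.04509516  0.71600144]
wrist [[352.50586061   0.         276.79112943]
 [  0.         352.50586061 210.90602954]
 [  0.           0.           1.        ]] [-0.00446986  0.          0.          0.          0.        ] [0.15184609 0.60961198 0.37232225] [ 0.81190491 -0.10870049 -0.07455656  0.56871428]
```

View pics/scene0.png

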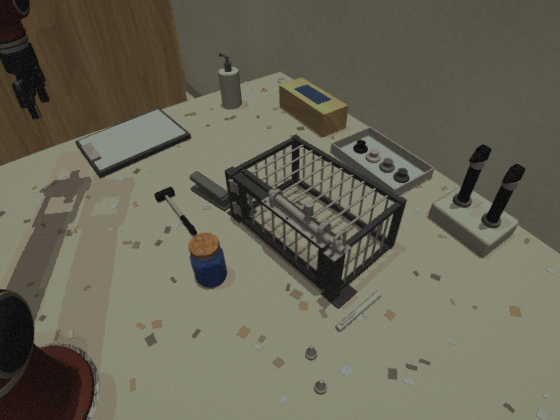

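View pics/top0.png

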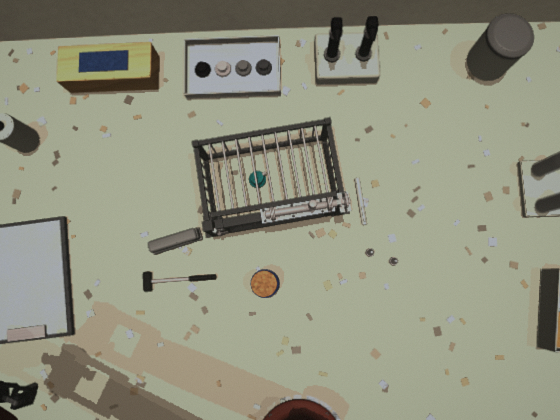

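View pics/wrist0.png

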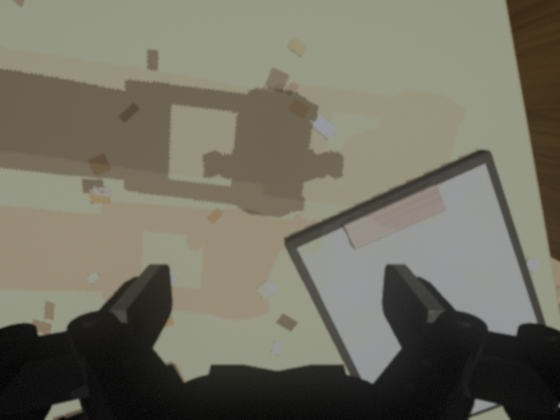

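The scene view shows the cage, with the bolt and knob along the near top edge at about (300,215). In the top view the cage spans (195–348, 122–235), with the bolt at about (265–345, 205), the jar at (264,283) and the hammer at (180,278). I'll zoom in next.

```bash
cat > h.py <<'E'
import numpy as np, cv2
from scipy.spatial.transform import Rotation as R
def cam(f):
    q=np.array(f["orientation"]); return R.from_quat(q[[1,2,3,0]]).as_matrix(), np.array(f["position"]), np.array(f["intrinsics"]), np.array(f["D"])
def ray(f,uv):
    M,p,K,D=cam(f); n=cv2.undistortPoints(np.array([[uv]],float),K,D)[0,0]
    return p, M@np.array([n[0],-n[1],-1])
def at_z(f,uv,z):
    p,d=ray(f,uv); return p+d*(z-p[2])/d[2]
def proj(f,P):
    M,p,K,D=cam(f); c=(np.atleast_2d(P)-p)@M; c=c*[1,-1,-1]
    return cv2.projectPoints(c.astype(float),np.zeros(3),np.zeros(3),K,D)[0][:,0]
def crop(f,name,x0,x1,y0,y1):
    s=min(800/(x1-x0),600/(y1-y0))
    im=cv2.resize(f["img"][y0:y1,x0:x1,::-1],None,fx=s,fy=s,interpolation=cv2.INTER_CUBIC)
    im=np.clip(im.astype(float)*1.6,0,255).astype(np.uint8); cv2.imwrite(name,im); print(name,"scale",s)
E
python3 - <<'E'
from plant import manip
from h import *
f=manip.grab_frame("top"); crop(f,"pics/t1.png",185,365,110,245)
f=manip.grab_frame("scene"); crop(f,"pics/s1.png",215,415,130,310)
E
```

```text
pics/t1.png scale 4.444444444444445
pics/s1.png scale 3.3333333333333335
```

View pics/t1.png

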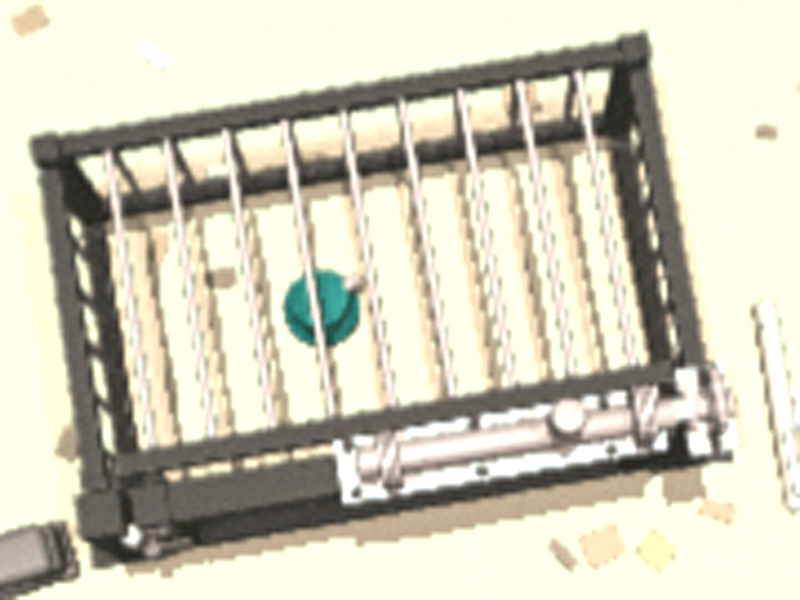

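View pics/s1.png

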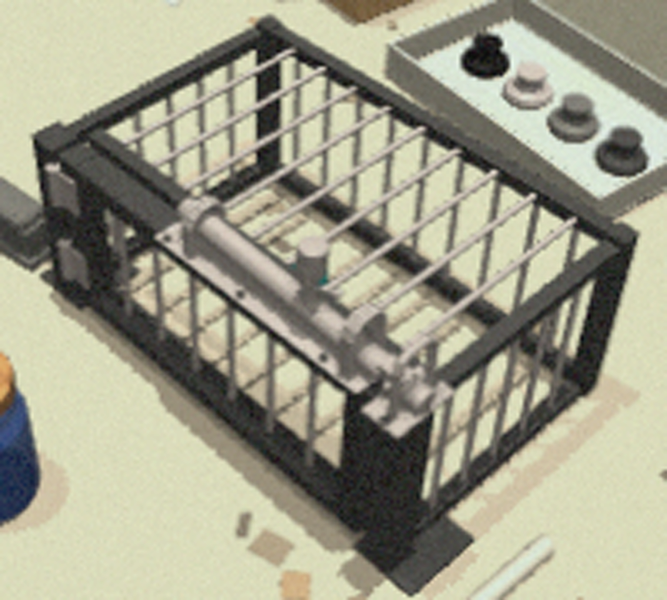

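In the top crop the knob's top is at (567,415), which is (312.6,203.4) in the full picture. In the scene crop it is at (313,246), or (308.9,203.8) full. The cage's rear top corners are at (50,148) and (632,48) in the top crop.

Run:
```python
from plant import manip
from h import *
t=manip.grab_frame("top"); s=manip.grab_frame("scene")
T=lambda x,y:(185+(x-.0)/4.444,110+y/4.444); S=lambda x,y:(215+x/3.333,130+y/3.333)
print("knob top", at_z(t,T(567,413),.217), at_z(s,S(313,246),.217))
def tri(a,b):
    (p,d),(q,e)=a,b; A=np.array([d,-e]).T; l=np.linalg.lstsq(A,q-p,rcond=None)[0]
    return (p+d*l[0]+q+e*l[1])/2, np.linalg.norm(p+d*l[0]-q-e*l[1])
print(tri(ray(t,T(567,413)),ray(s,S(313,246))))
a,b=at_z(t,T(50,148),.15),at_z(t,T(632,48),.15); print("rear corners",a,b,np.linalg.norm(a-b), "yaw",np.arctan2(*(a-b)[:2]*[-1,1]))
# cage fit from tube corners: outer rear L, rear R, front L(post), front right
c=lambda x,y:at_z(t,T(x,y),.15)[:2]
pts=dict(RL=c(38,140),RR=c(645,35),FL=c(82,535))
print(pts)
a,b=c(340,448),c(735,385)
print(a,b)
print("bolt tail/mid/nose",at_z(t,T(365,460),.175),at_z(t,T(690,410),.165))
print("jar top",at_z(t,(264.5,283),.108))
```

```text
knob top [ 0.56831556 -0.04524085  0.217     ] [ 0.56748223 -0.04781159  0.217     ]
(array([ 0.56895836, -0.0455174 ,  0.21435113]), np.float64(0.0005626854446836593))
rear corners [0.72997531 0.22133217 0.15      ] [ 0.77451852 -0.09095754  0.15      ] 0.31545041637275845 yaw 0.14167863101825925
{'RL': array([0.73461495, 0.22776943]), 'RR': array([ 0.78152083, -0.09822573]), 'FL': array([0.52225084, 0.20528985])}
[0.56363946 0.07011909] [ 0.59033833 -0.1368434 ]
bolt tail/mid/nose [0.55368245 0.05612381 0.175     ] [ 0.5756544  -0.11112705  0.165     ]
jar top [0.39762044 0.06946097 0.108     ]
```

The knob is triangulated at about (0.568, -0.0455), with its top at 0.214–0.217, which fits the nominal height. The cage yaw is about 0.142 rad. Next I'll move above the knob.

```bash
python3 -m crank '[[-1.5,1.8,-0.5,0],[-2.36,2.75,-0.5,0],[-2.36,2.75,-0.5,0],[-2.36,2.75,-0.5,0],[-2.36,2.75,-0.5,0],[-2.36,2.75,-0.5,0],[-2.36,2.75,-0.5,0],[-2.36,2.75,0,0],[-2.36,2.75,0,0],[-2.36,2.75,0,0]]' 0.6; python3 -m crank '[[-2.36,2.75,0,0],[-2.36,2.75,0,0],[-2.36,2.75,0,0],[-2.36,2.75,0,0],[-2.36,2.75,0,0],[-2.36,2.75,0,0],[-2.36,2.75,0,0],[-2.36,2.75,0,0],[-1.5,1.8,0,0],[0,0,0,0]]';  python3 -m crank '[[0,0,0,1],[0,0,0,1],[0,0,0,1],[0,0,0,1],[0,0,0,1],[0,0,0,1],[0,0,0,1],[0,0,0,1],[0,0,0,1],[0,0,0,1]]'
```

```text
time: 1.18
tool_pos: [0.3859, 0.2814, 0.2667]
tool_rot: [0.0, 0.819, 0.574, 0.001]
contact_force: [0.9, 0.1, 0.1]
gripper_width: 0.598
time: 2.02
tool_pos: [0.5408, 0.0063, 0.266]
tool_rot: [0.001, 0.82, 0.572, -0.0]
contact_force: [-0.2, -0.6, 0.0]
gripper_width: 0.599
time: 2.85
tool_pos: [0.5391, 0.0107, 0.2664]
tool_rot: [-0.0, 0.996, 0.085, -0.0]
contact_force: [0.4, -0.5, 0.5]
gripper_width: 0.598
```

```bash
python3 -m crank '[[0,0,0,0.28],[0,0,0,0]]'
python3 - <<'E'
from plant import manip
from h import *
f=manip.grab_frame("wrist"); crop(f,"pics/w2.png",0,560,0,420)
K=[[.568,-.0455,.217],[.568,-.0455,.205]]
print(proj(f,K)); print(f["position"],manip.state()["tool_pos"])
E
```

```text
time: 3.02
tool_pos: [0.5391, 0.0107, 0.2664]
tool_rot: [-0.0, 0.997, 0.073, 0.0]
contact_force: [1.1, 0.3, -0.4]
gripper_width: 0.599
pics/w2.png scale 1.4285714285714286
[[309.29622204 326.0383872 ]
 [307.65243693 315.40797745]]
[0.52987245 0.0758567  0.4085002 ] [0.53915324 0.0106132  0.26636102]
```

View pics/w2.png

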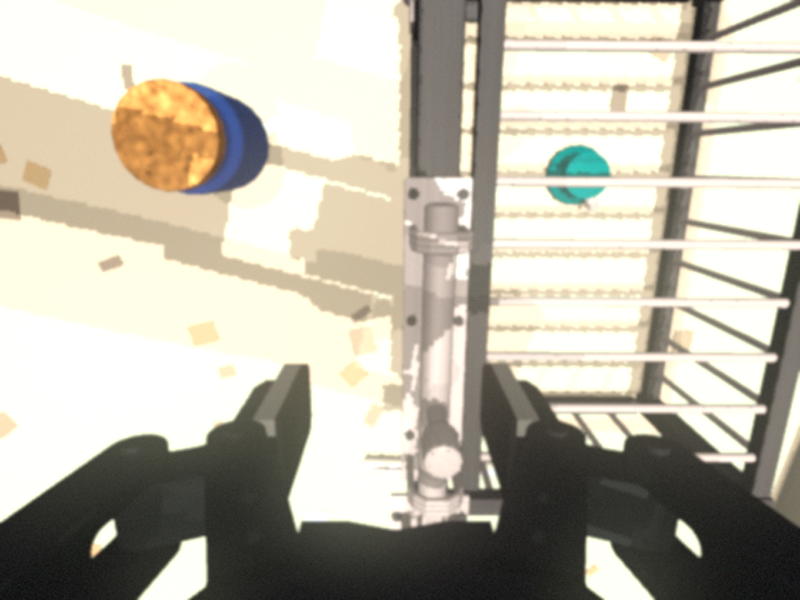

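The wrist view has the knob's top at (443,461) in the crop, which is (310,322.7) full against a predicted (309.3,326), so they agree to about 1.5 mm. The leaf runs vertically in the picture, so the yaw is right. Now I'll move over the knob and go down.

```bash
python3 -m crank '[[1,3,0,0],[1.05,2.9,0,0],[0,0,0,0],[0,0,1,0],[0,0,1.5,0],[0,0,1.5,0],[0,0,1,0],[0,0,0,0]]'
python3 - <<'E'
from plant import manip
from h import *
f=manip.grab_frame("wrist"); crop(f,"pics/w3.png",0,560,0,420)
f=manip.grab_frame("scene"); crop(f,"pics/s3.png",215,415,130,310)
E
```

```text
time: 3.73
tool_pos: [0.5661, -0.0441, 0.2126]
tool_rot: [-0.001, 0.997, 0.073, -0.003]
contact_force: [-0.1, 0.8, 0.0]
gripper_width: 0.598
pics/w3.png scale 1.4285714285714286
pics/s3.png scale 3.3333333333333335
```

View pics/w3.png

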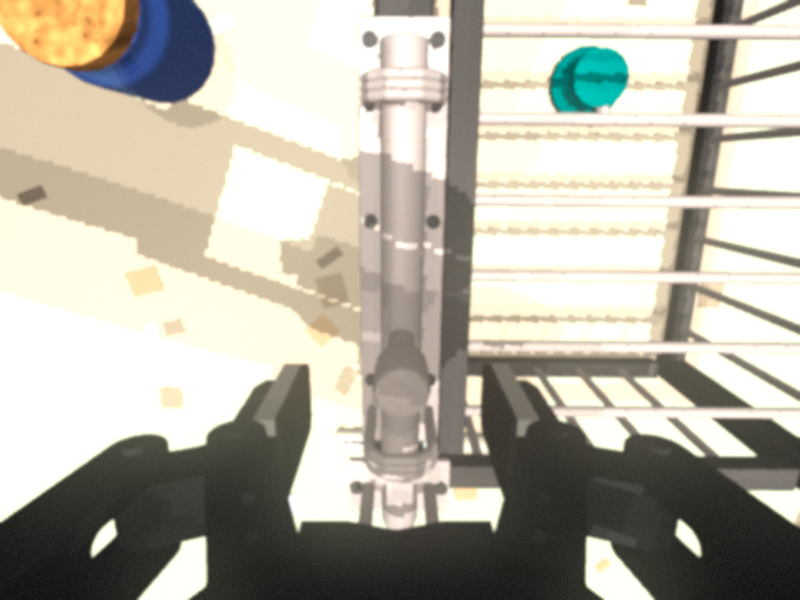

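View pics/s3.png

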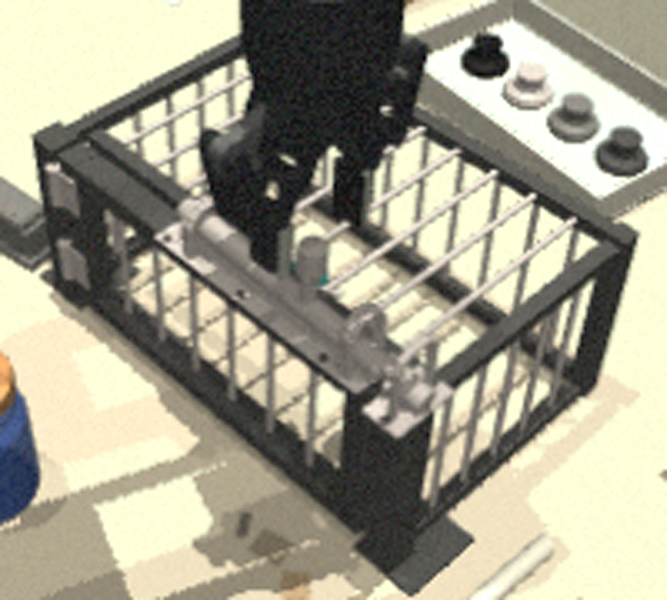

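In the wrist view the fingers straddle the knob, at (403,385) in the crop, a few px off centre. I'll compute the offsets.

Run:
```python
from plant import manip
from h import *
f=manip.grab_frame("wrist"); s=manip.state(); t=s["tool_pos"]
print(t, proj(f,[t,t+[0,0,.0187]]))
for z in (.214,.217): print(at_z(f,(403/1.4286,390/1.4286),z))
```

```text
[ 0.56834991 -0.0449275   0.21682768] [[277.25411934 272.72417493]
 [277.27876805 293.66611304]]
[ 0.5706915  -0.04605274  0.214     ]
[ 0.57044017 -0.04466688  0.217     ]
```

```bash
python3 -m crank '[[0.2,0,1,0],[0,0,1,0],[0,0,0.9,0],[0,0,0,0],[0,0,0,0],[0,0,0,0]]'; python3 -m crank '[[0,0,0,0],[0,0,0,0],[0,0,0,0],[0,0,0,0],[0,0,0,0],[0,0,0,0],[0,0,0,0]]' 0;python3 - <<'E'
from plant import manip
from h import *
f=manip.grab_frame("wrist"); crop(f,"pics/w4.png",0,560,0,420)
s=manip.state();print(s["tool_pos"],s["contact_force"],s["ft_torque"],s["gripper_width"])
E
```

```text
time: 4.38
tool_pos: [0.5702, -0.0451, 0.1872]
tool_rot: [-0.0, 0.997, 0.073, -0.0]
contact_force: [0.8, -0.4, -0.2]
gripper_width: 0.601
time: 4.97
tool_pos: [0.5693, -0.0454, 0.1882]
tool_rot: [0.0, 0.997, 0.073, -0.001]
contact_force: [-5.9, -0.4, 4.2]
gripper_width: 0.188
pics/w4.png scale 1.4285714285714286
[ 0.56933917 -0.04545446  0.18817326] [-5.74103337  0.45032725  4.56717367] [-0.142606    0.94370335 -0.01003491] 0.19033251581797897
```

View pics/w4.png

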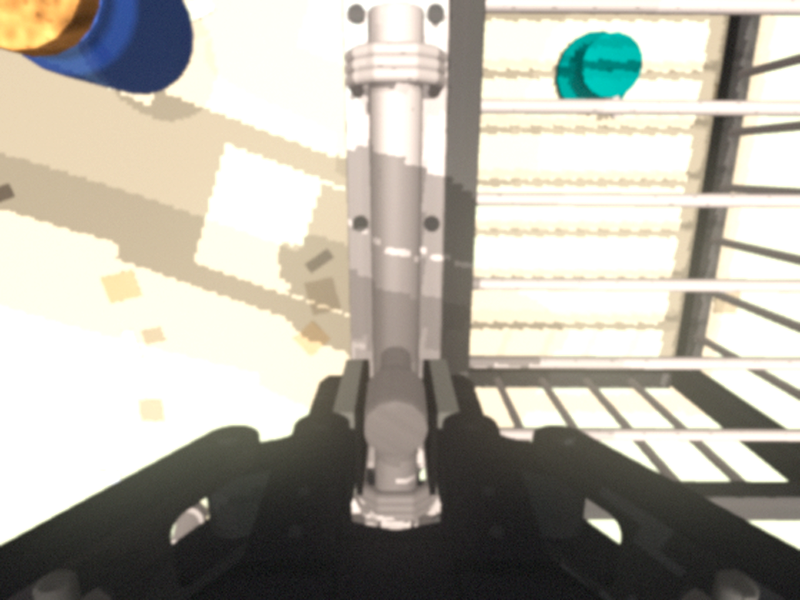

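The knob is pinched between the pads at width 0.19. There is a small side load, which I'll relieve by 0.5 mm while lifting. The lift is about 8 mm up with about 3.5 mm towards the hinge.

```bash
python3 -m crank '[[-0.05,0,-0.1,0],[0,-0.05,-0.1,0],[0,-0.05,-0.1,0],[0,0,0,0]]';python3 -m crank '[[0,-0.05,-0.1,0],[0,-0.05,-0.1,0],[0,-0.05,-0.1,0],[0,0,0,0]]'; python3 -m crank '[[0,-0.05,-0.1,0],[0,-0.05,-0.1,0],[0,0,0,0],[0,0,0,0]]'; python3 -c "
from plant import manip
s=manip.state();print(s['tool_pos'],s['contact_force'],s['ft_torque'])"
```

```text
time: 5.35
tool_pos: [0.5688, -0.0443, 0.1895]
tool_rot: [0.0, 0.997, 0.073, -0.001]
contact_force: [-4.5, -2.4, -3.5]
gripper_width: 0.186
time: 5.68
tool_pos: [0.5686, -0.0425, 0.1923]
tool_rot: [-0.0, 0.997, 0.073, -0.001]
contact_force: [-5.3, -2.5, -5.9]
gripper_width: 0.189
time: 6.02
tool_pos: [0.5686, -0.041, 0.1949]
tool_rot: [-0.001, 0.997, 0.073, -0.001]
contact_force: [-5.3, 0.9, -6.9]
gripper_width: 0.19
[ 0.56860727 -0.04097913  0.19489696] [-5.31657676  0.88947179 -6.91991573] [-0.31945358  0.90930929 -0.11142269]
```

```bash
python3 -m crank '[[0,-0.03,-0.1,0],[0,0,0,0],[0,0,0,0]]'
python3 - <<'E'
from plant import manip
from h import *
f=manip.grab_frame("scene"); crop(f,"pics/s5.png",275,365,170,260)
f=manip.grab_frame("wrist"); crop(f,"pics/w5.png",0,560,0,420)
E
```

```text
time: 6.27
tool_pos: [0.5686, -0.0408, 0.1957]
tool_rot: [-0.001, 0.997, 0.073, -0.001]
contact_force: [-5.0, 0.6, -7.3]
gripper_width: 0.19
pics/s5.png scale 6.666666666666667
pics/w5.png scale 1.4285714285714286
```

View pics/s5.png

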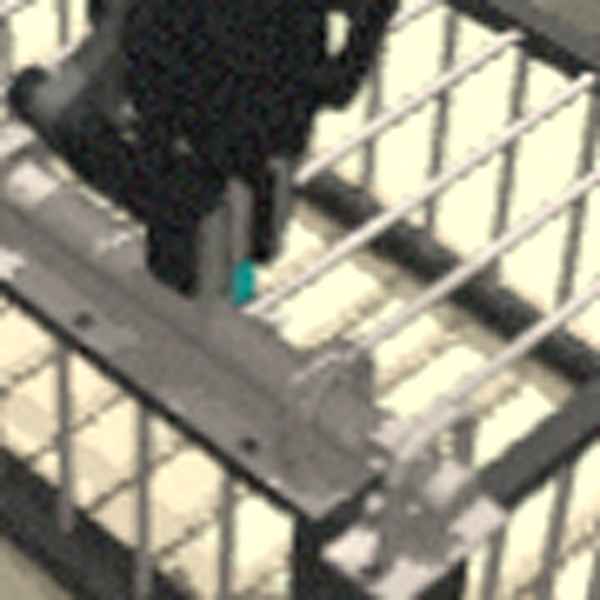

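View pics/w5.png

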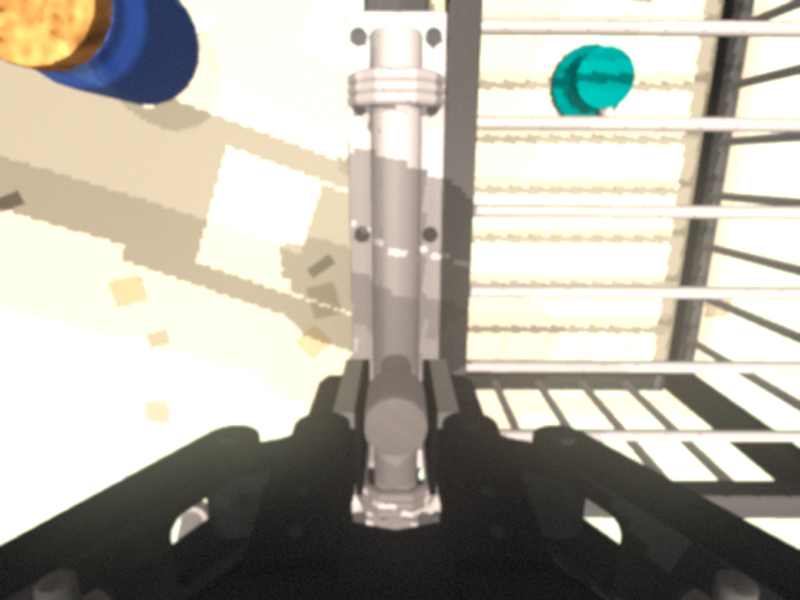

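The knob hasn't slipped between the pads, and it has risen about 7.5 mm. I'll pull back in small steps and watch the force.

```bash
python3 -m crank '[[0,-0.15,0,0],[0,-0.2,0,0],[0,-0.2,0,0],[0,0,0,0]]'; python3 -m crank '[[0,-0.2,0,0],[0,-0.2,0,0],[0,0,0,0]]'
```

```text
time: 6.7
tool_pos: [0.5679, -0.036, 0.1961]
tool_rot: [0.0, 0.997, 0.073, -0.001]
contact_force: [-5.1, -1.3, -7.8]
gripper_width: 0.188
time: 6.95
tool_pos: [0.5674, -0.032, 0.1961]
tool_rot: [0.0, 0.997, 0.073, -0.001]
contact_force: [-5.1, -1.2, -6.6]
gripper_width: 0.19
```

Free sliding, with 1–2 N along the bolt. I'll carry on.

```bash
python3 -m crank '[[0,-0.25,0,0],[0,-0.25,0,0],[0,-0.25,0,0],[0,-0.25,0,0],[0,0,0,0]]'; python3 -m crank '[[0,-0.25,0,0],[0,-0.25,0,0],[0,-0.25,0,0],[0,0,0,0]]';  python3 -m crank '[[0,-0.25,0,0],[0,-0.25,0,0],[0,0,0,0],[0,0,0,0]]'
python3 - <<'E'
from plant import manip
from h import *
f=manip.grab_frame("scene"); crop(f,"pics/s6.png",275,365,170,260)
f=manip.grab_frame("top"); crop(f,"pics/t6.png",185,365,110,245)
E
```

```text
time: 7.37
tool_pos: [0.5659, -0.022, 0.1961]
tool_rot: [0.0, 0.997, 0.073, -0.001]
contact_force: [-4.9, -0.5, -7.7]
gripper_width: 0.187
time: 7.7
tool_pos: [0.5648, -0.0146, 0.1961]
tool_rot: [0.0, 0.997, 0.073, -0.001]
contact_force: [-4.7, -1.4, -7.0]
gripper_width: 0.192
time: 8.03
tool_pos: [0.564, -0.0096, 0.196]
tool_rot: [0.0, 0.997, 0.073, -0.001]
contact_force: [-5.5, -0.9, -7.2]
gripper_width: 0.186
pics/s6.png scale 6.666666666666667
pics/t6.png scale 4.444444444444445
```

View pics/s6.png

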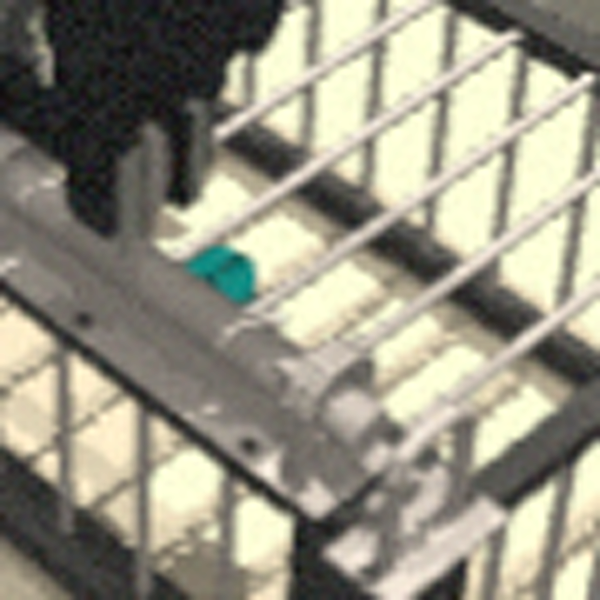

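View pics/t6.png

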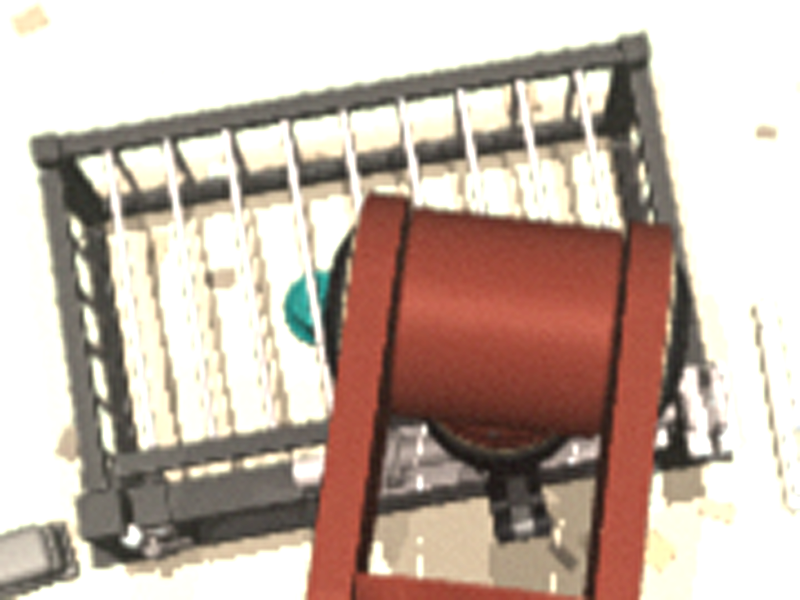

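The scene crop shows the nose's end face at (350,415), back at the front strap and clear of the staple and lip. I'll pull about 4 mm more for margin, then swing the gate along an arc of roughly 187 mm radius, turning the tool with it.

```bash
python3 -m crank '[[0,-0.2,0,0],[0,-0.2,0,0],[0,0,0,0],[0,0,0,0]]'; python3 -m crank '[[-0.1,0,0,0.05],[-0.2,0,0,0.1],[-0.29,0,0,0.15],[-0.39,0,0,0.2],[-0.2,0,0,0.1],[0,0,0,0],[0,0,0,0]]'
python3 - <<'E'
from plant import manip
from h import *
s=manip.state();print(s['tool_pos'],s['contact_force'],s['ft_torque'])
f=manip.grab_frame("scene"); crop(f,"pics/s7.png",215,415,130,310)
E
```

```text
time: 8.47
tool_pos: [0.5634, -0.0058, 0.196]
tool_rot: [0.0, 0.997, 0.073, -0.001]
contact_force: [-6.2, -1.4, -8.4]
gripper_width: 0.188
time: 9.05
tool_pos: [0.5526, -0.0071, 0.1967]
tool_rot: [-0.0, 0.999, 0.041, 0.001]
contact_force: [1.0, 1.8, -7.5]
gripper_width: 0.191
[ 0.55255349 -0.00705788  0.19673834] [ 1.01882119  1.78911906 -7.51783234] [-0.09259651 -0.32200679  0.06845055]
pics/s7.png scale 3.3333333333333335
```

View pics/s7.png

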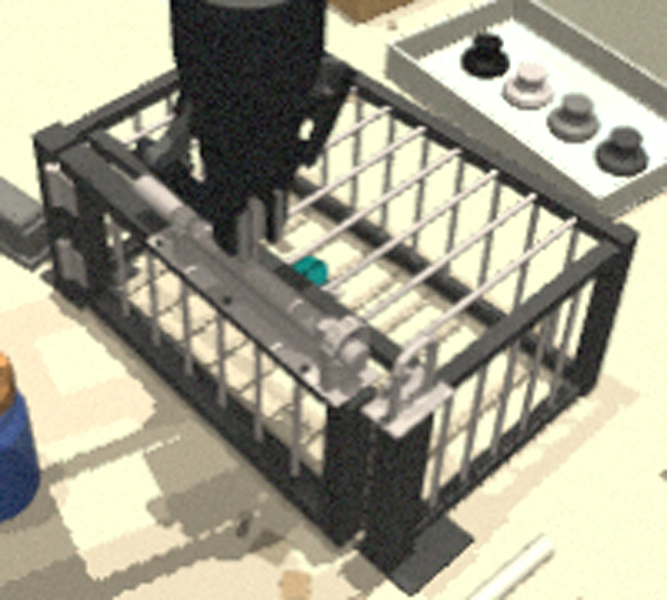

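The gate has started to open at about (350,400) in the crop, and the bolt is clear of the keeper. I'll continue the arc.

```bash
python3 -m crank '[[-0.29,0,0,0.15],[-0.49,-0.01,0,0.25],[-0.49,-0.01,0,0.25],[-0.49,-0.01,0,0.25],[-0.29,0,0,0.15],[0,0,0,0]]'; python3 -m crank '[[-0.29,0,0,0.15],[-0.49,-0.01,0,0.25],[-0.49,-0.01,0,0.25],[-0.49,-0.01,0,0.25],[-0.39,0,0,0.2],[-0.2,0,0,0.1],[0,0,0,0],[0,0,0,0],[0,0,0,0]]'
python3 - <<'E'
from plant import manip
from h import *
s=manip.state();print(s['tool_pos'],s['contact_force'],s['ft_torque'],s["tool_rot"])
f=manip.grab_frame("scene"); crop(f,"pics/s8.png",185,415,130,310)
f=manip.grab_frame("wrist"); crop(f,"pics/w8.png",0,560,0,420)
f=manip.grab_frame("top"); crop(f,"pics/t8.png",135,395,110,300)
E
```

```text
time: 9.6
tool_pos: [0.5312, -0.0079, 0.1965]
tool_rot: [0.0, 1.0, -0.014, 0.0]
contact_force: [1.5, -0.7, -7.4]
gripper_width: 0.189
time: 10.35
tool_pos: [0.5086, -0.0058, 0.1965]
tool_rot: [0.0, 0.997, -0.076, 0.0]
contact_force: [0.9, -1.2, -5.8]
gripper_width: 0.189
[ 0.50856362 -0.00575782  0.19650938] [ 0.90199923 -1.22013035 -5.82654624] [-0.66904785 -0.27440201  0.11536648] [ 2.06928133e-04  9.97085332e-01 -7.62939761e-02  1.63922516e-04]
pics/s8.png scale 3.3333333333333335
pics/w8.png scale 1.4285714285714286
pics/t8.png scale 3.076923076923077
```

View pics/s8.png

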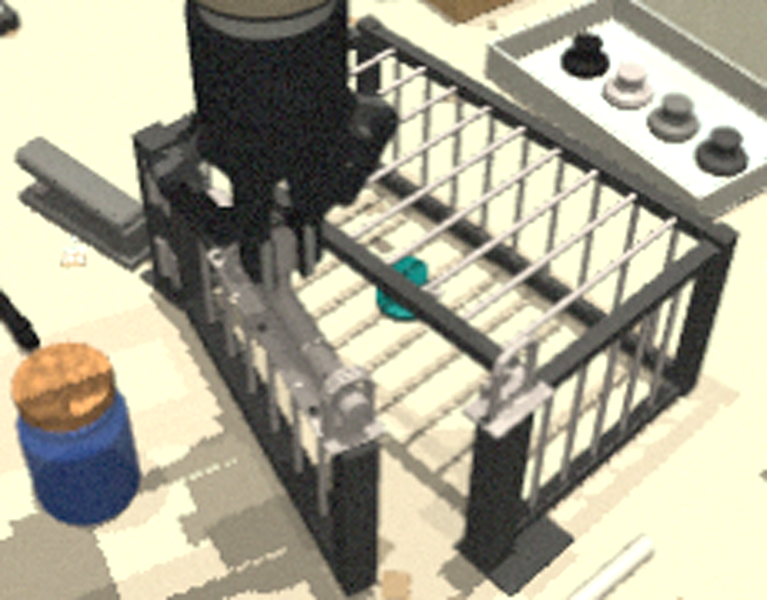

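View pics/w8.png

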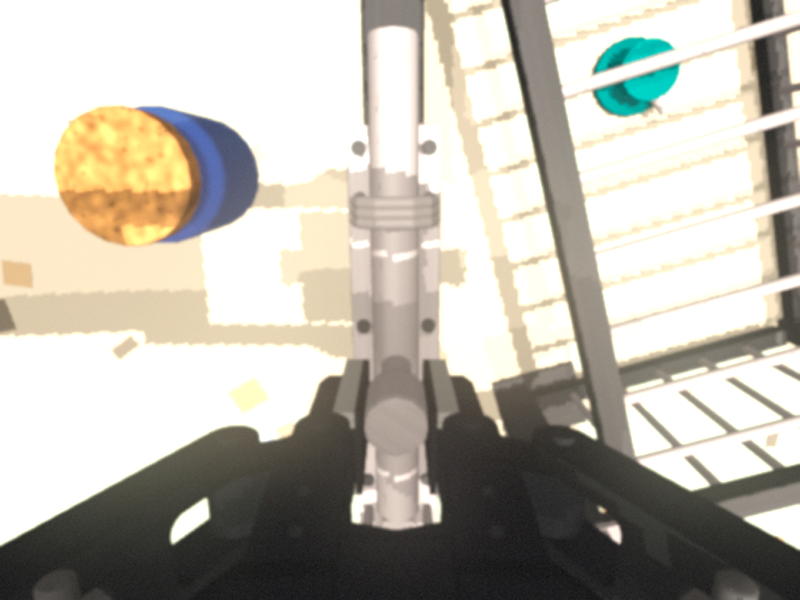

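View pics/t8.png

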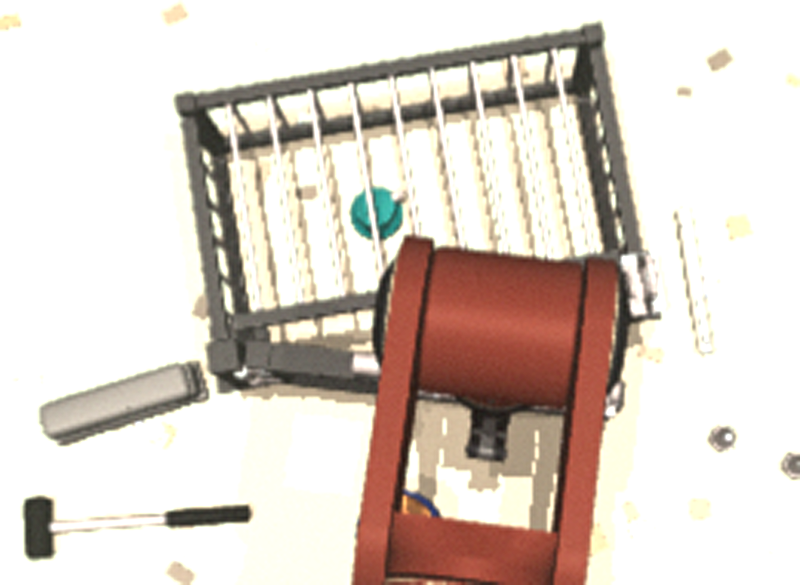

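The gate is opening evenly. The tool has turned 0.298 rad and the wrist view shows the leaf still aligned with it, so the edge is out about 85 mm. The remaining 0.05 rad comes next.

```bash
python3 -m crank '[[-0.2,0,0,0.1],[-0.39,0,0,0.2],[-0.27,0,0,0.14],[-0.1,0,0,0.05],[0,0,0,0],[0,0,0,0],[0,0,0,0],[0,0,0,0],[0,0,0,0],[0,0,0,0]]'
python3 - <<'E'
from plant import manip
from h import *
s=manip.state();print(s['tool_pos'],s['contact_force'],s['joint_vel'].round(4),s["tool_rot"])
f=manip.grab_frame("scene"); crop(f,"pics/s9.png",185,415,130,310)
f=manip.grab_frame("wrist"); crop(f,"pics/w9.png",0,560,0,420)
E
```

```text
time: 11.33
tool_pos: [0.4989, -0.0039, 0.1963]
tool_rot: [-0.0, 0.995, -0.102, -0.0]
contact_force: [1.4, -1.3, -5.9]
gripper_width: 0.185
[ 0.49894944 -0.00389572  0.19629788] [ 1.44060244 -1.27228912 -5.9163548 ] [-0.0012  0.0009  0.0003  0.0008  0.0003  0.0011] [-1.80697311e-05  9.94791941e-01 -1.01926407e-01 -3.46084243e-05]
pics/s9.png scale 3.3333333333333335
pics/w9.png scale 1.4285714285714286
```

View pics/s9.png

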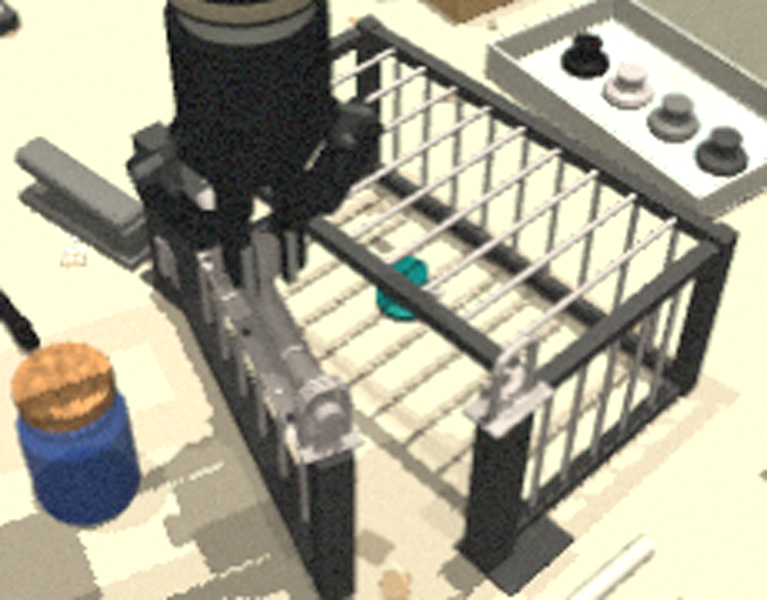

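View pics/w9.png

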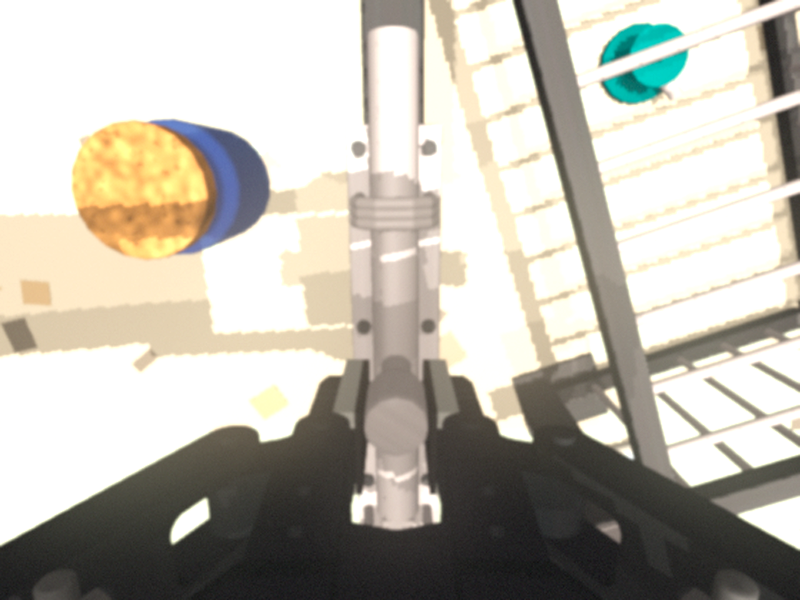

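Run:
```python
from plant import manip
from h import *
f=manip.grab_frame("scene")
a=at_z(f,(215+350/3.333,130+392/3.333),.152); b=at_z(f,(185+298/3.333,130+460/3.333),.152)
print(a,b,np.linalg.norm(a-b))
crop(f,"pics/s10.png",255,315,235,280)
f=manip.grab_frame("top"); cv2.imwrite("pics/t10.png",f["img"][:,:,::-1])
s=manip.state(); t=s["tool_pos"]; k0=np.array([.5630,-.0058]); print(np.linalg.norm(t[:2]-k0), 2*np.arcsin(np.linalg.norm(t[:2]-k0)/2/.187))
```

```text
[ 0.55744255 -0.09792811  0.152     ] [ 0.46453747 -0.08895673  0.152     ] 0.09333723954946124
pics/s10.png scale 13.333333333333334
0.06410816814815094 0.3445258416859811
```

View pics/t10.png

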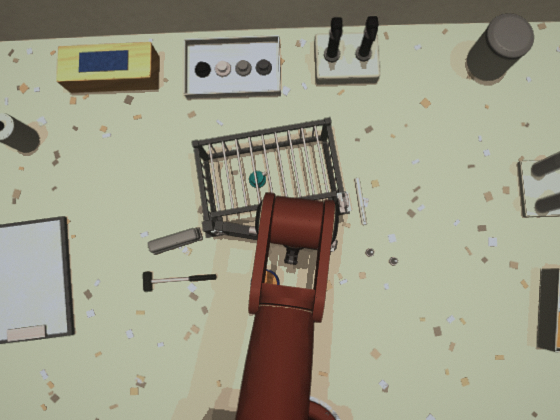

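View pics/s10.png

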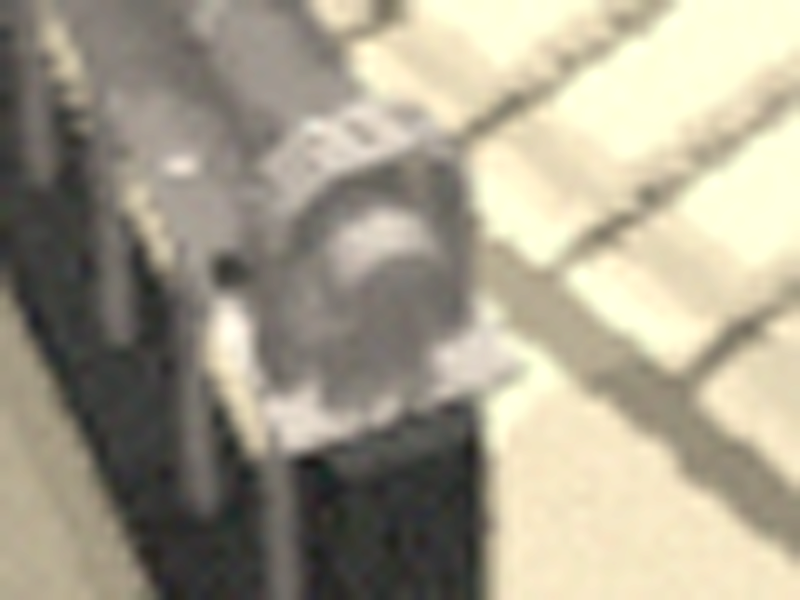

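The estimates of the opening are 0.35 rad from the tool turn, 0.345 rad from the knob path and about 0.33 rad (93 mm) from the rough corner pixels. A small nudge outward centres these, then I'll let it settle.

```bash
python3 -m crank '[[-0.1,0,0,0.05],[0,0,0,0],[0,0,0,0],[0,0,0,0],[0,0,0,0],[0,0,0,0],[0,0,0,0],[0,0,0,0],[0,0,0,0],[0,0,0,0]]'; python3 -m crank '[[0,0,0,0],[0,0,0,0],[0,0,0,0],[0,0,0,0],[0,0,0,0],[0,0,0,0]]'
python3 - <<'E'
from plant import manip
s=manip.state();print(s['tool_pos'],s['joint_vel'].round(4))
print(manip.job_done())
E
```

```text
time: 12.37
tool_pos: [0.4979, -0.0037, 0.1963]
tool_rot: [-0.0, 0.995, -0.105, 0.0]
contact_force: [1.3, -0.8, -5.3]
gripper_width: 0.186
time: 12.87
tool_pos: [0.4979, -0.0037, 0.1963]
tool_rot: [-0.0, 0.995, -0.105, 0.0]
contact_force: [1.2, -1.6, -5.7]
gripper_width: 0.187
[ 0.49792701 -0.00372379  0.19629539] [ 0.0009  0.0025  0.0006 -0.001  -0.0011  0.0006]
the job is handed in; nothing more can be done
None
```

The gate is open by about 10 cm at its free edge and the arm is still holding it there by the bolt's knob. I handed the job in at about 12.9 s.

- **Bolt:** I pinched the knob, raised it about 7.5 mm and drew the bolt back about 36 mm. Every force reading on the way stayed under 10 N. The pictures then showed the nose clear of the staple and lip.
- **Gate:** I swung it open along its arc, turning the tool with it.
- **Last checks:** The arm was steady, the grip held the knob at an opening of 0.187, and the readings were at most about 6 N. The last wrist view showed the jar, still clear of the gate, and the chestpiece. The last top view showed the stapler, hammer, penlight and otoscope tips where they had been.

**Disagreement:** The estimates of the opening did not quite match. Tool rotation gave 0.35 rad (about 101 mm), the knob's path 0.345 rad, and a coarse pixel reading of the gate's corner only about 93 mm. I added a 1 mm nudge outward because of that and did not measure the edge again afterwards. I expect it to be within a few millimetres of 100 mm.

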